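Rake a heap of kiln props out to dry

TASK

Take the wooden rake from its forked rest and first let its blade down gently until it just rests on the tray floor for a moment; then, with the rake alone, spread the heap of kiln props over the whole tray: one flat layer, some in every quarter, at least a finger's width (15 mm) between any two. The props are wet, so never touch them with the gripper; do not lean hard on the tray with the rake, nor shift the pot, cup or bottle around it. Then hang the rake back in its rest as you found it.

Things in the scene. Friction and masses are not known exactly. Their poses are not given: they have to be found in the camera images.
- tray: fixed shallow wooden drying tray, outside 250 (its x) x 380 (its y) mm, inside 230 x 360 mm. Origin: centre of its underside. Floor 12 mm thick (floor surface at z = 12 mm in its frame), walls 10 mm thick with tops at z = 37 mm. It may be turned a little.
- rake: loose hand rake of pale wood, 150 g. Blade: upright board 80 wide (y), 8 thick (x), edges rounded, 112 mm tall. Handle: level 22 x 22 mm bar from the blade's top to x = -160 mm, its centre line 101 mm above the blade's lower edge. Origin: middle of the blade's lower edge; z up. It hangs in the rest by its handle; grip it near x = -70 mm, between the forks.
- rest: fixed dark wooden rest. Base 130 (x) x 90 (y) x 14 mm, origin at the centre of its underside; two forks at x = -55 and +55 mm (each 12 mm thick in x) carry the handle's underside at z = 106 mm between 28 mm tall cheeks (tops at about z = 132 mm; 35 mm apart at the bottom, 46 mm at the top).
- rake_home (a point): point on the rest where the rake's origin is when it hangs home: rest frame x = +80 mm, y = 0, z = 16 mm; same axes as the rest.
- pot: bystander: inverted white pot, 84 mm across, 68 mm tall, on the robot's side of the tray. Origin under its centre.
- cup: bystander: inverted small white cup, 64 mm across, 60 mm tall, standing beyond the rake's blade. Origin under its centre.
- bottle: bystander: grey plastic bottle, 68 mm across, 150 mm tall, left of the tray. Origin under its centre.
- prop1: one of six like kiln props: a solid round drum of buff fireclay, 60 mm across, 28 mm tall, about 160 g. Origin: its middle (14 mm above its underside when flat). The six begin as a heap in the tray: four low ones about 62 mm apart in a square, two more lying side by side on top, each across the joint of two low ones.
- prop2: one of six like kiln props: a solid round drum of buff fireclay, 60 mm across, 28 mm tall, about 160 g. Origin: its middle (14 mm above its underside when flat). The six begin as a heap in the tray: four low ones about 62 mm apart in a square, two more lying side by side on top, each across the joint of two low ones.
- prop3: one of six like kiln props: a solid round drum of buff fireclay, 60 mm across, 28 mm tall, about 160 g. Origin: its middle (14 mm above its underside when flat). The six begin as a heap in the tray: four low ones about 62 mm apart in a square, two more lying side by side on top, each across the joint of two low ones.
- prop4: one of six like kiln props: a solid round drum of buff fireclay, 60 mm across, 28 mm tall, about 160 g. Origin: its middle (14 mm above its underside when flat). The six begin as a heap in the tray: four low ones about 62 mm apart in a square, two more lying side by side on top, each across the joint of two low ones.
- prop5: one of six like kiln props: a solid round drum of buff fireclay, 60 mm across, 28 mm tall, about 160 g. Origin: its middle (14 mm above its underside when flat). The six begin as a heap in the tray: four low ones about 62 mm apart in a square, two more lying side by side on top, each across the joint of two low ones.
- prop6: one of six like kiln props: a solid round drum of buff fireclay, 60 mm across, 28 mm tall, about 160 g. Origin: its middle (14 mm above its underside when flat). The six begin as a heap in the tray: four low ones about 62 mm apart in a square, two more lying side by side on top, each across the joint of two low ones.
Mind the look-alikes: they are no part of the job. Leave any green or yellow look-alike of the rest alone.

How it is judged:
By the outcome, as a careful person would: the job done as asked, in the order asked, and still so for the second after the job is handed in, with the robot touching nothing.
It also fails if it takes over 72 s, if anything falls off the work surface, if the arm or the gripper's body presses on something with over 40 N, if the wrist force passes 120 N, or if a joint passes its speed limit or range.

ROBOT

A 7-joint arm with a two-finger parallel gripper is mounted at the origin on the work surface. World frame = base frame: x ahead of the robot, y to its left, z up, the work surface at z = 0. Lengths are in m, angles in rad, forces in N, time in s.
With the tool pointing down it reaches from about 0.425 to 0.875 m from the base axis. Payload 4.7 kg.
Tool frame: the origin (TCP) lies midway between the tips of the shut fingers; the grasp point (between the pads) lies 19 mm behind it (r.grip_depth is the z of the grasp point in the tool frame, in m); z points along the fingers, y is the direction in which the jaws open and shut (so a half turn about z gives the same grasp; the last joint's range is limited). The gripper opens to 85 mm and grips with 20 to 120 N. Pads are 22 mm wide; open, the fingers measure 114 mm over their backs; the gripper's body (76 mm by 85 mm) begins 54 mm behind the grasp point. The pads swing forward as they close: fully open they stand 13 mm farther back than shut.
Start: joints at [-1.253, 0.321, -0.07, 1.45, 0.023, 1.371, -0.057], TCP at [0.194, 0.62, 0.231] pointing down, gripper open.
Joint ranges: [-2.86, 2.86], [-0.3, 2.09], [-1.38, 1.24], [0.06, 2.45], [-1.56, 4.7], [0.09, 2.05], [-2.69, 2.69]. Speed limits (rad/s): [2.57, 2.57, 3.14, 3.14, 3.14, 3.14, 3.14].

INTERFACE

Orientations are given as [roll, pitch, yaw] about the fixed x, y, z axes, in that order (R = Rz(yaw) Ry(pitch) Rx(roll)).
In Python, from rig import r gives the robot as it stands. Calls block until the motion is done:
- r.move_ptp(position, orientation): joint-space move of the TCP to a pose.
- r.line_to(position, max_speed=0.15, ori=None): straight line of the TCP; ori=None keeps the orientation; max_speed is the mean speed in m/s.
- r.set_joints(angles): joint-space move.
- r.open() and r.gripper_close(grip_force=None): open the fingers fully, or close them until they stop; grip_force is the grip in N (None keeps the last).
- r.sleep(seconds).
- r.inverse_kinematics(position, orientation): joint angles nearest the present ones, or None.
- r.get_obs(): the state.
- r.camera(name): name is "side" or "top"; returns the picture (480x640x3 uint8, red, green, blue); there is no depth.
- r.get_calibration(name): a dict with "fov_y" (degrees; the focal length in pixels is half the picture's height over the tangent of half this angle, whatever the lens; pixels are square), "cx", "cy" (the principal point, pixels), "R" (3x3) and "t" (3): a world point X has camera coordinates R X + t. Camera axes: x right, y down, z forward; pixel columns grow to the right and rows downward; lengths in m; the calibration is good to about 2 mm. A picture is of the moment at which its call begins. get_calibration takes no time and is no camera call.
A pose or a line that the arm cannot do raises r.Unreachable and nothing moves.
- r.job_done(): hands the job in, once; it reports no verdict.
The state is a dict: "time": time; "q": joint angles; "qvel": joint speeds; "effort": joint torques, N m; "eef_pos": TCP position; "ee_rot": TCP orientation; "contact_force": force on the tool from outside, world axes, zero at the start; "moment": the same for the moment, N m; "opening": finger opening in m.
Only numpy, scipy, OpenCV 4.12 (cv2) and the standard library are available. Lean on these libraries where they do the work, as an engineer would, in place of code of your own. Each camera call takes 0.05 s, during which the arm holds its last target.

## Working session

There is one attempt and no reset: what is moved stays moved. The work goes in short steps, each a Python script; the robot and the scene stay as the last script left them, time stands still between calls to the robot, and variables do not carry over. Pictures are saved under pics/ and viewed, and the job is handed in when it is done.

```bash
ls; mkdir -p pics
python3 - <<'E'
from rig import r
import cv2
for n in("side","top"):
    im=r.camera(n); cv2.imwrite(f"pics/{n}0.png",im[:,:,::-1]); print(n,r.get_calibration(n))
o=r.get_obs(); print(o)
E
```

```text
pics
side {'fov_y': 52.54666383443367, 'cx': 324.30830214255593, 'cy': 236.71117928699314, 'R': array([[ 0.92443217, -0.38097443, -0.0168417 ],
       [-0.29361041, -0.68287222, -0.66893831],
       [ 0.24334767,  0.62333299, -0.74312711]]), 't': array([-0.45906487,  0.15106271,  1.17701928])}
top {'fov_y': 46.669044271930744, 'cx': 314.2360923991846, 'cy': 245.8759569346421, 'R': array([[ 0.01118458, -0.99973804,  0.01996881],
       [-0.99139277, -0.0136919 , -0.13020329],
       [ 0.1304426 , -0.01834066, -0.99128621]]), 't': array([-0.05004883,  0.48957868,  1.2118463 ])}
{'time': 0.1, 'q': array([-1.25289515,  0.3217671 , -0.07008979,  1.45157002,  0.02260717,
        1.37080563, -0.05687877]), 'qvel': array([ 2.12405811e-05, -3.93663613e-03,  6.21473176e-04, -2.53135098e-03,
        1.16890032e-03, -8.11491649e-04,  8.64584237e-04]), 'effort': array([-4.87811792e-05, -4.94879150e+01, -3.83785525e-01, -3.15212238e+01,
        1.30939472e-02,  7.36995251e-03,  2.99918145e-05]), 'eef_pos': array([0.19434543, 0.61975089, 0.23031254]), 'ee_rot': array([-3.13983236e+00,  9.96733633e-05,  2.83784727e+00]), 'contact_force': array([ 0.72919874, -0.27366397,  0.70099014]), 'moment': array([0.04859826, 0.00438341, 0.06218586]), 'opening': 0.08534205016576174}
```

View pics/side0.png

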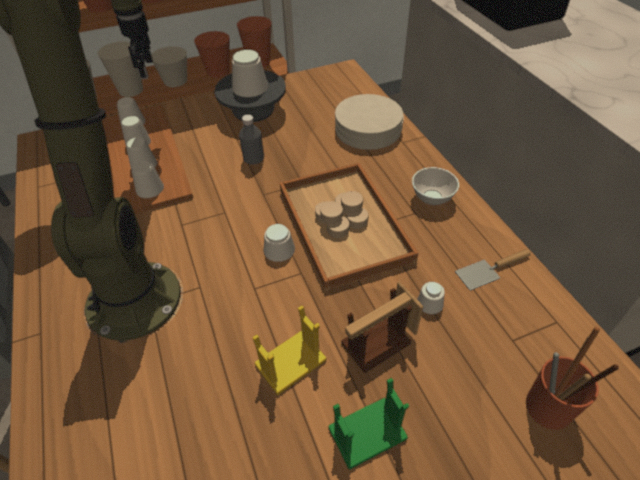

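View pics/top0.png

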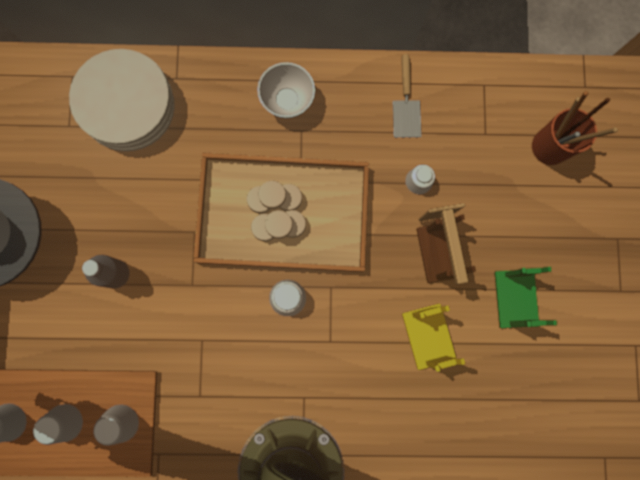

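The top view shows the tray around (283,213), with six props in two rows near (276,210). Three rests are visible:
- Dark brown at (445,245), with the pale rake hanging in it.
- Yellow at (432,337), empty.
- Green at (520,298), empty.

The dark wooden one fits the description, so I'll confirm it in an enlarged crop.

Run:
```python
import cv2,numpy as np
t=cv2.imread("pics/top0.png"); s=cv2.imread("pics/side0.png")
a=cv2.resize(t[185:305,380:500],(600,600),interpolation=cv2.INTER_CUBIC)
b=cv2.resize(s[265:375,320:460],(763,600),interpolation=cv2.INTER_CUBIC)
c=cv2.resize(t[145:325,190:380],(633,600),interpolation=cv2.INTER_CUBIC)
cv2.imwrite("pics/c1.png",a);cv2.imwrite("pics/c2.png",b);cv2.imwrite("pics/c3.png",c)
```

```text
(no output)
```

View pics/c1.png

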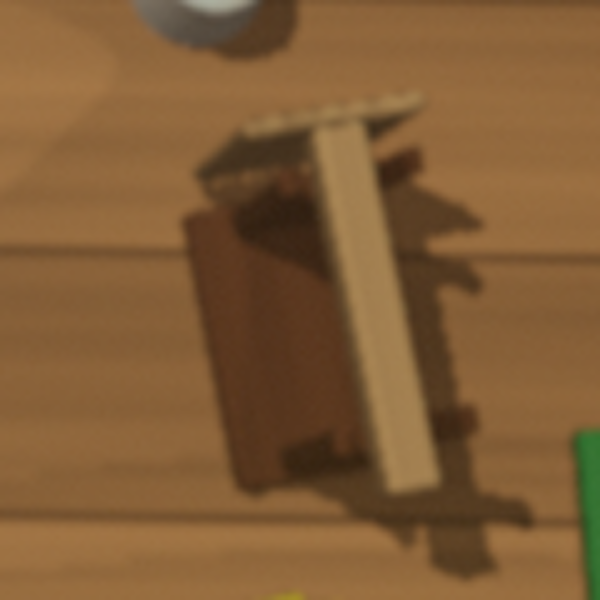

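View pics/c2.png

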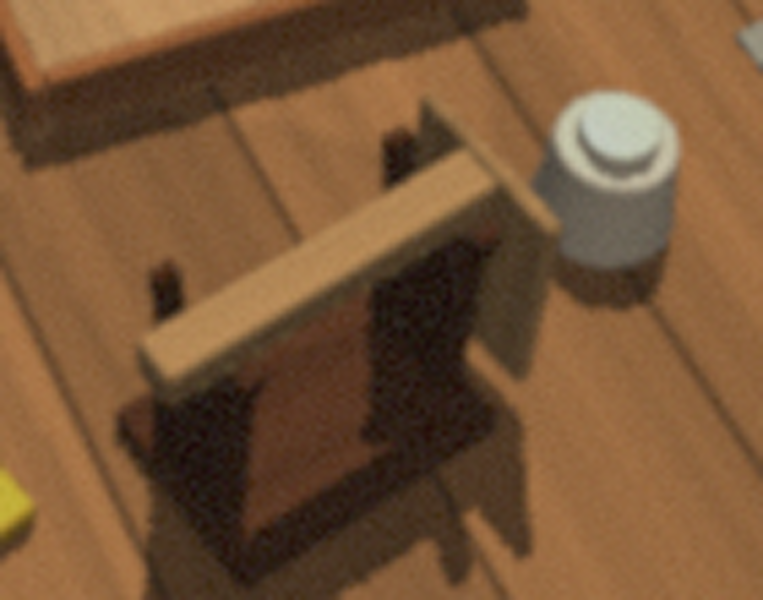

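View pics/c3.png

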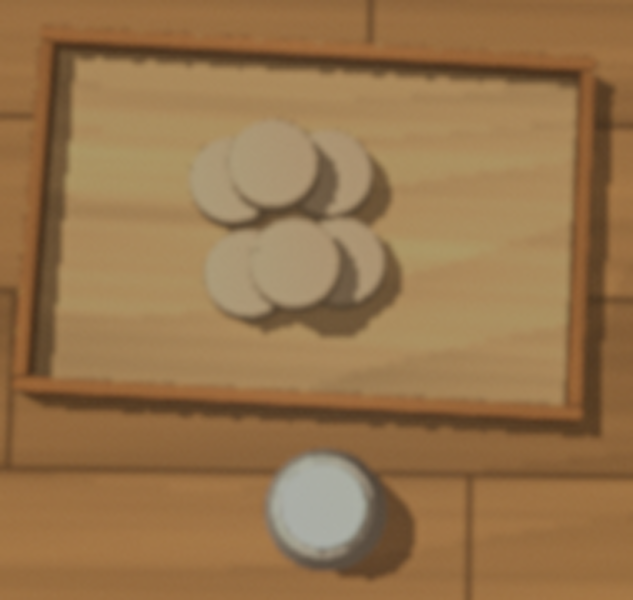

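The crop confirms it: the pale rake hangs in the dark rest, with its blade end at about (450,210) and handle end at (463,283). In the tray crop the four low props sit under two on top. Next I'll measure positions.

```bash
cat > h.py <<'E'
import numpy as np,cv2
from rig import r
def cast(n,px,z):
    c=r.get_calibration(n); f=240/np.tan(np.radians(c['fov_y']/2)); px=np.atleast_2d(px).astype(float)
    d=np.c_[(px[:,0]-c['cx'])/f,(px[:,1]-c['cy'])/f,np.ones(len(px))]@c['R']
    o=-c['R'].T@c['t']
    return (o+d*((z-o[2])/d[:,2])[:,None])[:,:2]
def proj(n,X):
    c=r.get_calibration(n); f=240/np.tan(np.radians(c['fov_y']/2)); Y=np.atleast_2d(X)@c['R'].T+c['t']
    return np.c_[f*Y[:,0]/Y[:,2]+c['cx'],f*Y[:,1]/Y[:,2]+c['cy']]
E
python3 - <<'E'
from h import *
np.set_printoptions(precision=4,suppress=True)
def rep(n,P):
    print(n,P.tolist() if 0 else P, 'c',P.mean(0),'edges',np.linalg.norm(P-np.roll(P,-1,0),axis=1))
H=np.array([[316,125],[366,122],[440,487],[388,493]])/5+[380,185]
P=cast('top',H-.5*0,0.128); rep('handle',P)
a=(P[0]+P[1])/2-(P[2]+P[3])/2; print('yaw',np.degrees(np.arctan2(a[1],a[0])))
S=np.array([[140,348],[168,388],[503,187],[470,150]])/5.45+[320,265]
P=cast('side',S,0.128); rep('handle side',P)
a=(P[2]+P[3])/2-(P[0]+P[1])/2; print('yaw',np.degrees(np.arctan2(a[1],a[0])))
T=np.array([[45,32],[594,66],[582,418],[17,385]])/3.3333+[190,145]
P=cast('top',T,0.037); rep('tray',P)
for i,j in((3,0),(2,1)): a=P[j]-P[i];print(np.degrees(np.arctan2(a[1],a[0])))
for i,j in((1,0),(2,3)): a=P[j]-P[i];print(np.degrees(np.arctan2(-a[0],a[1])))
C=lambda l:np.array(l)/3.3333+[190,145]
print('top props',cast('top',C([[274,164],[296,264]]),0.012+0.056))
print('low',cast('top',C([[234,180],[330,172],[249,275],[342,262]]),0.012+0.028))
print('pot',cast('top',C([[323,503]]),0.068))
print('cup',cast('top',[[424,173]],0.06),'bottle',cast('top',[[91,268]],.15))
# rest base corners at z .014
print('base',cast('top',np.array([[185,218],[243,488]])/5+[380,185],0.014))
# side check of blade top edge ends
print('bladetop side',cast('side',np.array([[425,98],[557,230]])/5.45+[320,265],0.128))
print('bladetop top',cast('top',np.array([[242,130],[424,98]])/5+[380,185],0.128))
E
```

```text
handle [[ 0.557  -0.311 ]
 [ 0.5586 -0.3321]
 [ 0.4062 -0.3594]
 [ 0.4035 -0.3378]] c [ 0.4813 -0.3351] edges [0.0211 0.1548 0.0217 0.1558]
yaw 10.03244132030162
handle side [[ 0.4026 -0.3451]
 [ 0.4051 -0.3641]
 [ 0.5586 -0.3346]
 [ 0.5554 -0.3146]] c [ 0.4804 -0.3396] edges [0.0192 0.1563 0.0203 0.1558]
yaw 11.06747309046048
tray [[ 0.6949  0.2097]
 [ 0.6774 -0.1646]
 [ 0.4362 -0.1563]
 [ 0.4533  0.2193]] c [0.5655 0.027 ] edges [0.3747 0.2413 0.3759 0.2418]
-2.268034951155107
-1.9855998027075608
-2.6757498792900716
-2.6076300252865785
top props [[0.5987 0.0503]
 [0.5321 0.0345]]
low [[0.5936 0.0786]
 [0.6001 0.0142]
 [0.529  0.0671]
 [0.5387 0.0051]]
pot [[0.3765 0.0142]]
cup [[ 0.6541 -0.2868]] bottle [[0.424  0.4036]]
base [[ 0.5357 -0.279 ]
 [ 0.4125 -0.3037]]
bladetop side [[ 0.5513 -0.2858]
 [ 0.5676 -0.3597]]
bladetop top [[ 0.5544 -0.2799]
 [ 0.5692 -0.3567]]
```

The measurements agree with each other:
- **Rake:** origin is about (0.561,-0.322), yaw about 10.8°. The handle is 21 × 156 mm, as it should be.
- **Rest base:** it gives the same home point.
- **Tray:** it came out slightly small, so I'll cross-check it in the side view and test IK for the planned yaws.

```bash
cat >> h.py <<'E'
G=0.070  # grip distance behind blade
def tool(px,py,pz,yaw,flip=0,g=G,dz=0.101-0.019):
    """tcp pose for rake origin (px,py,pz), rake yaw"""
    return [px-g*np.cos(yaw),py-g*np.sin(yaw),pz+dz],[np.pi,0,(yaw+flip*np.pi+np.pi)%(2*np.pi)-np.pi]
E
python3 - <<'E'
from h import *
s=cv2.imread("pics/side0.png")
cv2.imwrite("pics/c4.png",cv2.resize(s[155:300,265:430],(660,580),interpolation=cv2.INTER_CUBIC))
np.set_printoptions(precision=3,suppress=True)
for flip in(0,1):
  for x,y,z,yaw in((.561,-.322,.016,10.8),(.561,-.322,.2,10.8),(.53,0.0,.1,90),(.6,.17,.02,80),(.53,-.12,.02,80),(.6,.17,.02,-100),(.53,-.12,.02,-100),(.48,0.03,.02,0),(.65,0.03,.02,0),(.52,0,.02,45),(.52,0,.02,-45),(.62,0.08,.02,45),(.62,-.05,.02,-45)):
    q=r.inverse_kinematics(*tool(x,y,z,np.radians(yaw),flip)); print(flip,(x,y,yaw),q)
E
```

```text
0 (0.561, -0.322, 10.8) [-0.224  0.448  0.97   1.775 -0.406  1.134 -0.506]
0 (0.561, -0.322, 10.8) [ 0.204  0.189  0.407  1.53  -0.075  1.438 -0.768]
0 (0.53, 0.0, 90) [-0.565  0.116  0.698  1.826 -0.079  1.227  0.156]
0 (0.6, 0.17, 80) [-0.643  0.328  0.511  1.758 -0.177  1.101 -0.249]
0 (0.53, -0.12, 80) [-0.57   0.337  1.024  1.881 -0.323  1.102  0.403]
0 (0.6, 0.17, -100) [-0.479  0.419  0.086  1.586 -0.038  1.138  2.582]
0 (0.53, -0.12, -100) [ 1.023  0.447 -1.173  1.838  0.45   1.159  2.665]
0 (0.48, 0.03, 0) [-0.696 -0.113  0.537  2.182  0.066  1.058 -1.766]
0 (0.65, 0.03, 0) [-0.678  0.321  0.686  1.802 -0.226  1.098 -1.484]
0 (0.52, 0, 45) [-0.685  0.05   0.759  2.055 -0.04   1.05  -0.692]
0 (0.52, 0, -45) [-1.179  0.063  1.061  2.061 -0.064  1.051 -2.444]
0 (0.62, 0.08, 45) [-0.629  0.287  0.615  1.824 -0.185  1.089 -0.733]
0 (0.62, -0.05, -45) [-0.924  0.418  1.071  1.835 -0.405  1.13  -2.067]
1 (0.561, -0.322, 10.8) [-0.28   0.49   1.057  1.777 -0.465  1.152  2.682]
1 (0.561, -0.322, 10.8) [ 0.221  0.188  0.387  1.53  -0.071  1.438  2.37 ]
1 (0.53, 0.0, 90) None
1 (0.6, 0.17, 80) [ 0.683  0.597 -1.178  1.711  0.583  1.235  2.331]
1 (0.53, -0.12, 80) [-0.701  0.445  1.224  1.884 -0.462  1.14  -2.622]
1 (0.6, 0.17, -100) [-0.761  0.446  0.451  1.597 -0.208  1.146 -0.436]
1 (0.53, -0.12, -100) [-0.639  0.249  0.776  1.892 -0.197  1.078  0.041]
1 (0.48, 0.03, 0) [-0.717 -0.115  0.556  2.182  0.07   1.058  1.373]
1 (0.65, 0.03, 0) [-0.565  0.299  0.548  1.799 -0.173  1.092  1.614]
1 (0.52, 0, 45) [-0.685  0.05   0.759  2.055 -0.04   1.05   2.449]
1 (0.52, 0, -45) [-0.694  0.049  0.55   2.05  -0.029  1.05   0.655]
1 (0.62, 0.08, 45) [-0.527  0.272  0.493  1.82  -0.144  1.085  2.375]
1 (0.62, -0.05, -45) [-0.6    0.29   0.645  1.826 -0.195  1.089  0.901]
```

View pics/c4.png

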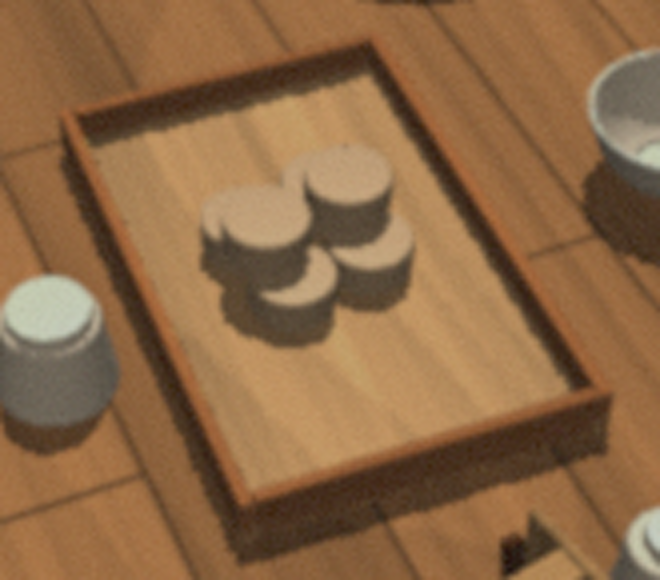

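Run:
```python
from h import *
np.set_printoptions(precision=4,suppress=True)
P=cast('side',np.array([[62,112],[372,40],[610,395],[243,505]])/4+[265,155],0.037)
print(P,P.mean(0),np.linalg.norm(P-np.roll(P,-1,0),axis=1))
for i,j in((0,1),(3,2)): a=P[j]-P[i];print(np.degrees(np.arctan2(a[1],a[0])))
for i,j in((3,0),(2,1)): a=P[j]-P[i];print(np.degrees(np.arctan2(-a[0],a[1])))
print('tops',cast('side',np.array([[348,175],[267,217]])/4+[265,155],.068))
print(cast('side',np.array([[55,307]])/4+[265,155],.066))
print('yellow',cast('top',[[404,313],[442,306],[455,365],[418,370]],.014))
```

```text
[[ 0.4507  0.2168]
 [ 0.688   0.2006]
 [ 0.6785 -0.1688]
 [ 0.436  -0.1577]] [0.5633 0.0227] [0.2379 0.3696 0.2427 0.3748]
-3.893751673828776
-2.615367912016675
-2.250554211116917
-1.4845699486362889
tops [[0.5972 0.0466]
 [0.5319 0.0314]]
[[0.3784 0.0122]]
yellow [[ 0.3436 -0.2472]
 [ 0.3602 -0.3331]
 [ 0.2303 -0.3597]
 [ 0.2187 -0.2771]]
```

Run:
```python
from h import *
np.set_printoptions(precision=4,suppress=True)
yaw=np.radians(10.8)
p,o=tool(.561,-.322,.016,yaw)
r.move_ptp([p[0],p[1],p[2]+.12],o); print(r.get_obs()['time'],r.get_obs()['q'])
r.line_to(p,0.15); ob=r.get_obs(); print(ob['time'],ob['eef_pos'],ob['contact_force'])
im=r.camera('side'); cv2.imwrite("pics/s1.png",cv2.resize(im[200:400,280:480,::-1],(600,600)))
im=r.camera('top'); cv2.imwrite("pics/t1.png",cv2.resize(im[170:320,370:520,::-1],(600,600)))
```

```text
3.5833 [ 0.0772  0.2289  0.5562  1.6304 -0.1243  1.3178 -0.7276]
4.5333 [ 0.4929 -0.3356  0.099 ] [ 0.3071 -0.0041  0.2303]
```

View pics/s1.png

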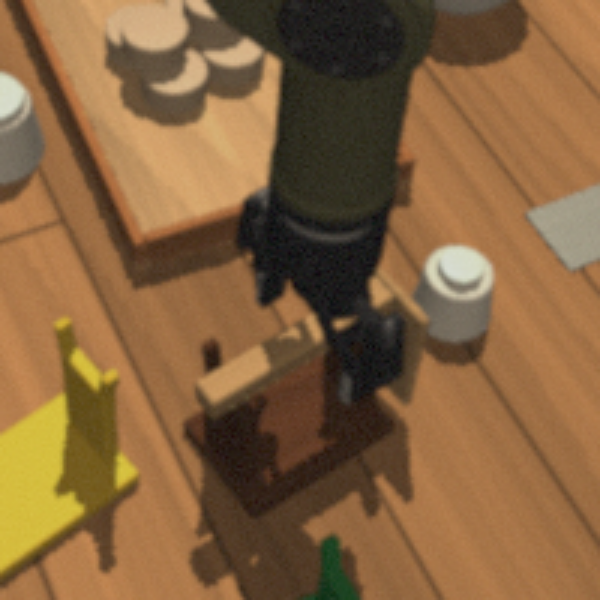

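View pics/t1.png

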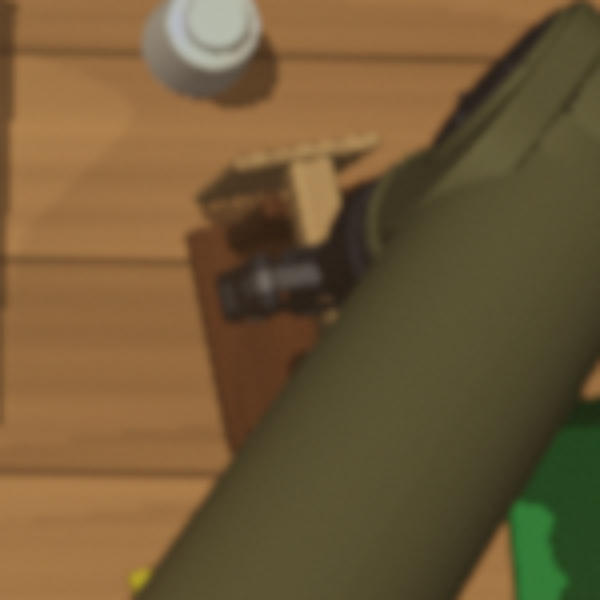

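The handle lies between the open fingers, and the side view shows nothing else near them. Next I'll grip, lift and record forces.

Run:
```python
from h import *
np.set_printoptions(precision=4,suppress=True)
p,o=tool(.561,-.322,.016,np.radians(10.8))
r.gripper_close(60); ob=r.get_obs(); print(ob['time'],ob['eef_pos'],ob['contact_force'],ob['opening'],ob['ee_rot'])
r.line_to([p[0],p[1],p[2]+.08],0.12); ob=r.get_obs(); print(ob['time'],ob['eef_pos'],ob['contact_force'],ob['moment'])
im=r.camera('side'); cv2.imwrite("pics/s2.png",cv2.resize(im[200:400,280:480,::-1],(600,600)))
```

```text
5.2333 [ 0.4924 -0.3352  0.0983] [-0.0982 -0.5606  2.7916] 0.021286011235284775 [ 3.1414 -0.0004  0.1885]
6.05 [ 0.4917 -0.3347  0.1771] [-0.8369  0.6834 -2.3084] [-0.015   0.0033 -0.0286]
```

View pics/s2.png

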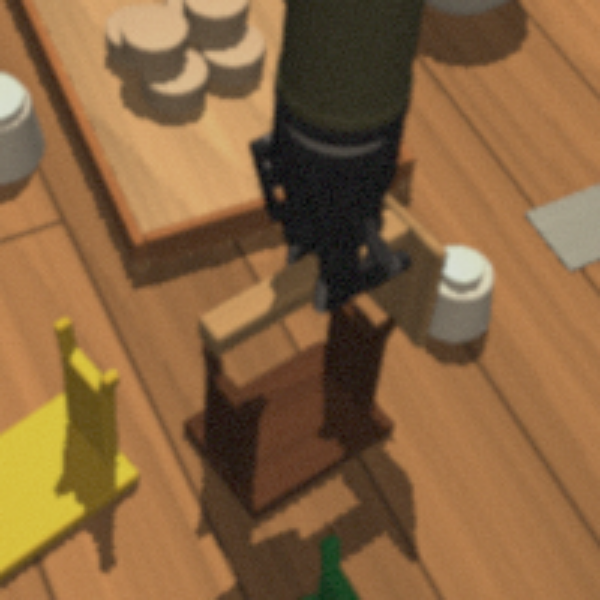

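The rake is lifted level and clear of the forks. Next is the gentle floor touch in the empty -y part of the tray.

```bash
cat >> h.py <<'E'
TC=np.array([.5645,.025]); TY=np.radians(-2.4); FL=0.012
Rt=np.array([[np.cos(TY),-np.sin(TY)],[np.sin(TY),np.cos(TY)]])
def t2w(p): return TC+Rt@np.asarray(p,float)
def w2t(P): return (np.atleast_2d(P)-TC)@Rt
import json,os
def dz(): return json.load(open('dz.json')) if os.path.exists('dz.json') else 0.0
def go(xt,yt,h,yawd,v=.15):
    """rake origin tray frame, h height of lower edge above floor, yaw in tray frame deg"""
    w=t2w([xt,yt]); p,o=tool(w[0],w[1],FL+h+dz(),np.radians(yawd)+TY)
    r.line_to(p,v,ori=o)
def st(m=''):
    ob=r.get_obs(); print(m,'t',round(ob['time'],2),'tcp',np.round(ob['eef_pos'],4),'F',np.round(ob['contact_force'],2),'M',np.round(ob['moment'],2),'op',round(ob['opening'],4)); return ob
def pic(n,name,x0=150,x1=400,y0=130,y1=310,s=3):
    im=r.camera(n); cv2.imwrite(f'pics/{name}_full.png',im[:,:,::-1]); cv2.imwrite(f'pics/{name}.png',cv2.resize(im[y0:y1,x0:x1,::-1],None,fx=s,fy=s,interpolation=cv2.INTER_CUBIC))
E
python3 - <<'E'
from h import *
go(0,-.10,.083,79,.2); st('above')
go(0,-.10,.012,79,.12); st('near')
r.sleep(.15); F0=st('base')['contact_force'][2]
for h in np.arange(.007,-.0061,-.001):
    go(0,-.10,h,79,.02); ob=st(round(h,3))
    if ob['contact_force'][2]-F0>1.2: break
E
```

```text
above t 7.4 tcp [ 0.5437 -0.1442  0.1769] F [ 0.25 -0.3  -2.1 ] M [-0.07 -0.02  0.06] op 0.021
near t 8.14 tcp [ 0.5446 -0.1433  0.1066] F [-0.33  0.1  -0.81] M [-0.08 -0.   -0.01] op 0.0215
base t 8.29 tcp [ 0.5449 -0.1433  0.1071] F [ 0.27 -0.04 -2.26] M [-0.08  0.02 -0.01] op 0.021
0.007 t 8.69 tcp [ 0.5439 -0.143   0.1008] F [-0.24 -0.73 -1.71] M [ 0.04 -0.01  0.01] op 0.0217
0.006 t 8.94 tcp [ 0.5441 -0.143   0.0999] F [ 0.24 -0.39 -1.15] M [-0.02  0.01  0.02] op 0.0212
0.005 t 9.19 tcp [ 0.544  -0.143   0.0989] F [-1.01 -0.32 -0.91] M [-0.06  0.05  0.02] op 0.021
```

Run:
```python
from h import *
def Fz():
    return np.mean([(r.sleep(.01),r.get_obs()['contact_force'][2])[1] for _ in range(8)])
B=Fz(); print('base',B, r.get_obs()['moment'])
for h in np.arange(.004,-.0061,-.001):
    go(0,-.10,h,79,.02); f=Fz(); print(round(h,3),round(f,2),np.round(r.get_obs()['moment'],2),r.get_obs()['time'])
    if f-B>1.2: break
st()
pic('side','touch',230,450,140,320)
```

```text
base -1.4462754088049263 [-0.06099918  0.02699391 -0.01003409]
0.004 -1.59 [-0.05  0.02 -0.02] 9.575
0.003 -1.9 [-0.06 -0.01 -0.04] 9.8917
0.002 -1.79 [-0.06  0.   -0.03] 10.2083
0.001 -1.61 [-0.05  0.03  0.01] 10.525
0.0 -0.37 [-0.04 -0.02  0.  ] 10.8417
-0.001 5.4 [0.02 0.46 0.18] 11.1583
 t 11.16 tcp [ 0.5443 -0.1435  0.0938] F [-1.95 -1.1   6.1 ] M [0.02 0.46 0.18] op 0.021
```

View pics/touch.png

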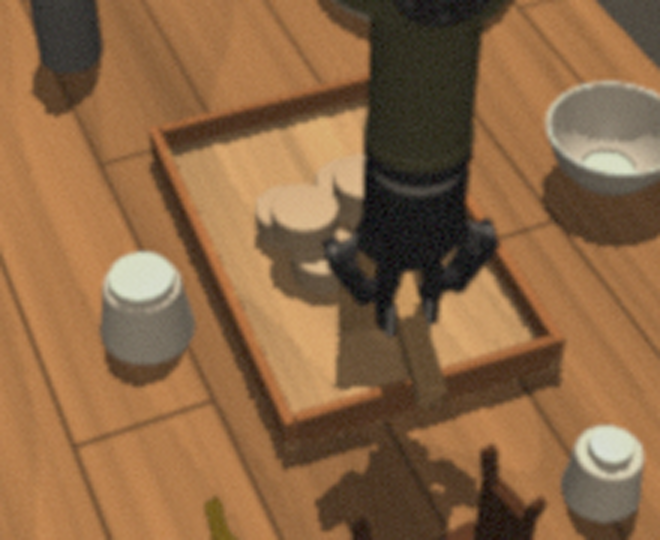

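The touch came exactly at floor height with about 7 N, and the rake is level on the floor. Now stroke A: push the top prop (+x row) over toward +y.

```bash
cat >> h.py <<'E'
A0=np.array([.0322,.0247]);B0=np.array([-.0337,.0061])
U=np.array([np.cos(np.radians(79)),np.sin(np.radians(79))]);E_=np.array([U[1],-U[0]])
E
python3 - <<'E'
from h import *
b=lambda s:A0+U*s+E_*.010
go(0,-.10,.066,79,.15)
go(*b(-.048),.068,79,.25); st('over')
go(*b(-.048),.0315,79,.12); st('down')
go(*b(.067),.0315,79,.08); st('pushed')
pic('side','a1',230,450,140,320); pic('top','a1t')
E
```

```text
over t 12.29 tcp [ 0.5794 -0.0674  0.1602] F [-0.99 -0.23 -1.91] M [-0.1   0.06 -0.01] op 0.0208
down t 12.74 tcp [ 0.5796 -0.0697  0.1252] F [ 0.1   0.91 -1.31] M [-0.06  0.05 -0.02] op 0.0211
pushed t 14.32 tcp [0.6067 0.0425 0.1255] F [-0.84 -0.38 -2.09] M [-0.19  0.07  0.06] op 0.021
```

View pics/a1.png

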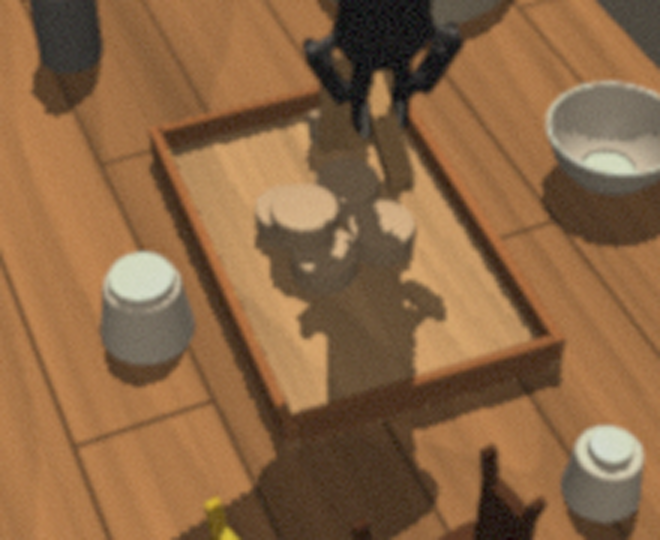

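View pics/a1t.png

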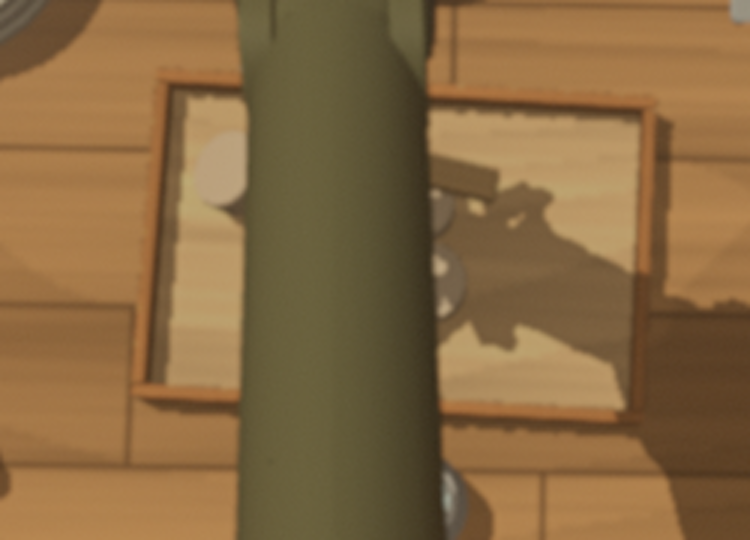

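A has slid off and lies at roughly yt 0.14 (leading edge at column 215 in the top view). Now stroke B toward -y.

Run:
```python
from h import *
b=lambda s:B0-U*s-E_*.008
go(*(A0+U*.067+E_*.01),.066,79,.15)
go(*b(-.048),.068,79,.25)
go(*b(-.048),.0315,79,.12); st('down')
go(*b(.067),.0315,79,.08); st('pushed')
pic('side','b1',230,450,140,320); pic('top','b1t')
```

```text
down t 15.79 tcp [0.5184 0.0132 0.1251] F [-0.26  0.12 -1.82] M [0.01 0.01 0.03] op 0.0212
pushed t 17.38 tcp [ 0.4916 -0.0984  0.1254] F [-0.16  0.61 -1.42] M [ 0.07 -0.02 -0.06] op 0.0212
```

View pics/b1.png

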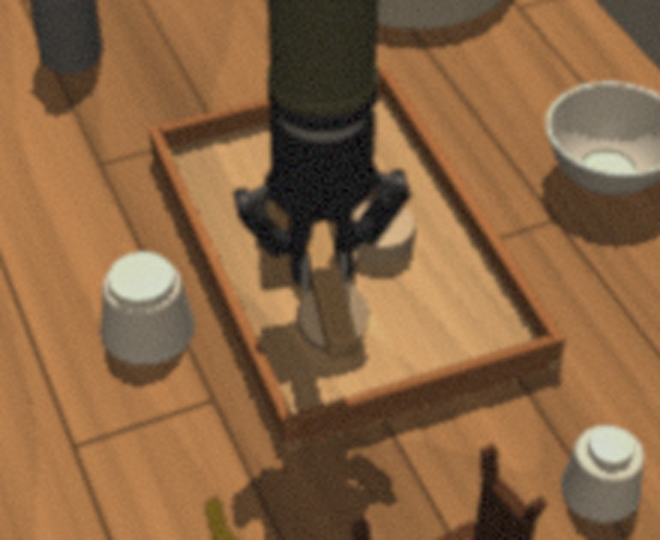

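View pics/b1t.png

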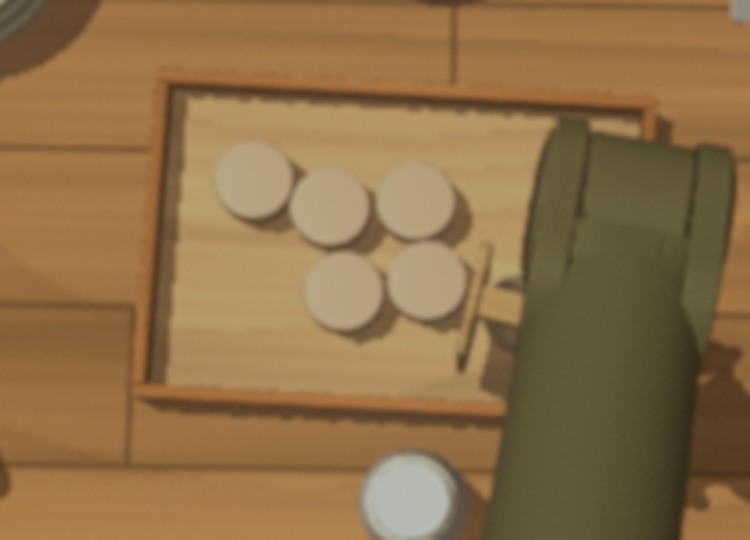

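```bash
cat >> h.py <<'E'
def props(C,x0=150,y0=130,s=3,z=.040):
    W=cast('top',np.array(C,float)/s+[x0,y0],z)-[.001,.002]
    return w2t(W)
def hough(name):
    im=cv2.imread(f'pics/{name}_full.png'); g=cv2.cvtColor(im,cv2.COLOR_BGR2GRAY)[130:310,150:400]
    g=cv2.GaussianBlur(cv2.resize(g,None,fx=3,fy=3,interpolation=cv2.INTER_CUBIC),(5,5),1.5)
    c=cv2.HoughCircles(g,cv2.HOUGH_GRADIENT,1.5,60,param1=60,param2=18,minRadius=36,maxRadius=44)
    return c[0] if c is not None else []
E
python3 - <<'E'
from h import *
np.set_printoptions(precision=4,suppress=True)
for c in hough('b1t'): print(c, props([c[:2]])[0])
print(props([[254,180],[330,207],[416,201],[344,291],[427,280]]))
w=r.get_obs()['eef_pos'];
b=lambda s:B0-U*s-E_*.008
go(*b(.067),.066,79,.15)
go(*(b(.067)+[0,-.05]),.066,79,.25)
pic('side','b2',230,450,140,320); pic('top','b2t'); st()
E
```

```text
[426.75 279.75  37.95] [-0.0251 -0.0222]
[344.25 290.25  38.1 ] [-0.0365  0.0385]
[407.25 497.25  43.05] [-0.187  -0.0173]
[414.75 198.75  39.75] [ 0.0358 -0.0096]
[329.25 207.75  38.1 ] [0.0253 0.0537]
[251.25 177.75  39.75] [0.0448 0.1135]
[200.25 210.75  43.05] [0.0175 0.1495]
[[ 0.0432  0.1113]
 [ 0.0259  0.0532]
 [ 0.0341 -0.0107]
 [-0.0371  0.0387]
 [-0.0253 -0.0224]]
 t 18.32 tcp [ 0.4889 -0.1481  0.159 ] F [ 1.14 -0.33 -1.17] M [-0.03 -0.01  0.01] op 0.0214
```

View pics/b2.png

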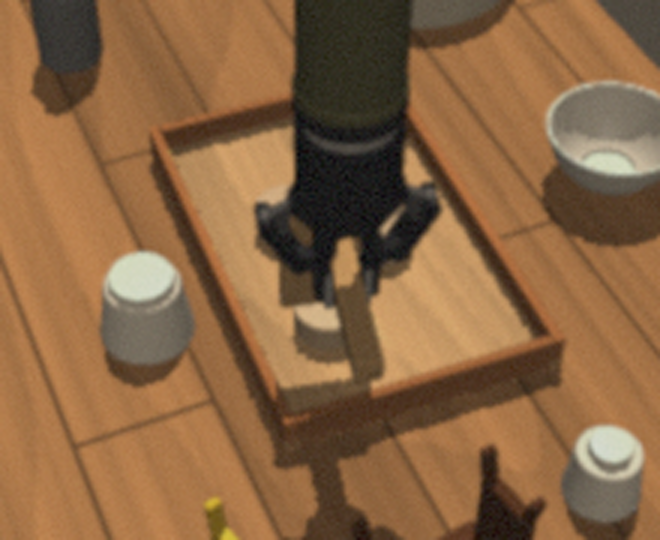

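View pics/b2t.png

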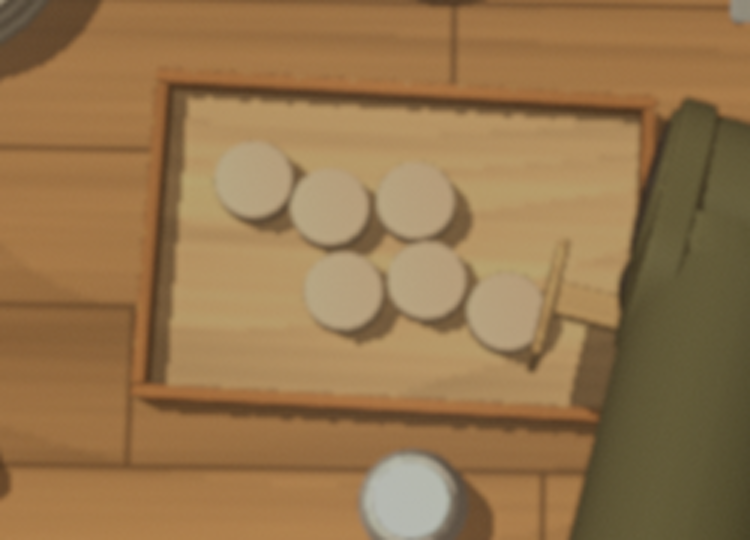

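All six lie flat, t = 18.3 s, and the four low ones have not moved. They are too tight to get the blade between, so every push has to come from outside:
1. Send A across to -x and B across to +x.
2. Shear the two rows along y.
3. Pull the end ones apart.

First, A and B.

Run:
```python
from h import *
np.set_printoptions(precision=4,suppress=True)
B=props([[506,312]])[0]; print('B',B)
# stage B first (arm already at -y side)
x0=B[0]-.034-.010; y=B[1]-.018
go(x0,y,.066,0,.22); st('overB')
go(x0,y,.004,0,.15)
go(.073-.034,y,.004,0,.11); st('B pushed')
go(.073-.034-.006,y,.066,0,.2)
go(.0875,.130,.066,0,.28)
go(.0875,.130,.004,0,.15)
pic('top','p1t')
go(-.075+.034,.130,.004,0,.11); st('A pushed')
go(-.041+.006,.130,.066,0,.2)
pic('top','p2t'); pic('side','p2',230,450,140,320)
```

```text
B [-0.0461 -0.0824]
overB t 19.84 tcp [ 0.4005 -0.0685  0.16  ] F [ 0.25 -0.61 -2.1 ] M [-0.05  0.04 -0.02] op 0.021
B pushed t 21.73 tcp [ 0.5291 -0.074   0.0981] F [ 0.31 -0.08 -2.09] M [0.06 0.04 0.05] op 0.0211
A pushed t 25.12 tcp [0.4592 0.1594 0.0979] F [ 0.33 -0.06 -1.76] M [ 0.02 -0.    0.03] op 0.0213
```

View pics/p2t.png

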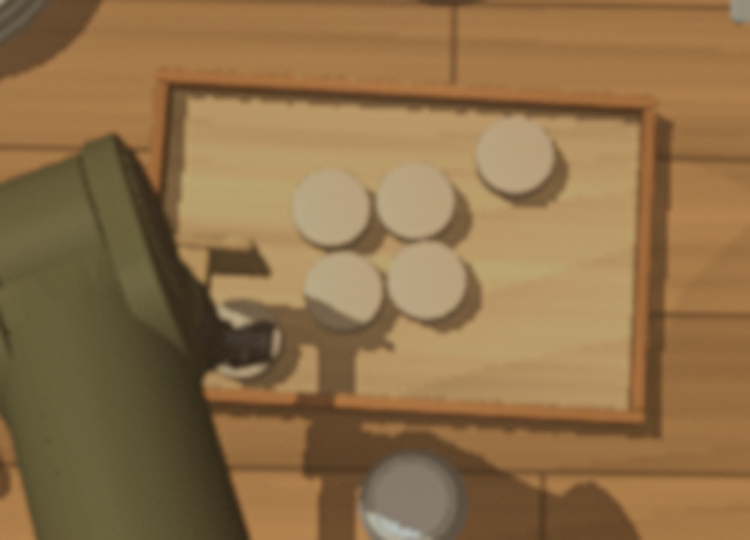

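View pics/p2.png

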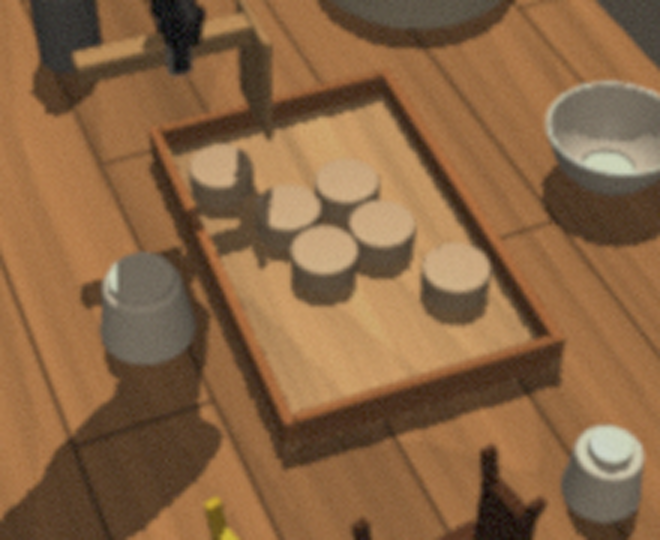

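B is at crop (515,155), A at about (243,342), and the block of four has not moved. Now shear the rows: l3/l4 toward -y, then l2/l1 toward +y.

```bash
cat >> h.py <<'E'
def ptp(xt,yt,h,yawd):
    w=t2w([xt,yt]); r.move_ptp(*tool(w[0],w[1],FL+h+dz(),np.radians(yawd)+TY))
E
python3 - <<'E'
from h import *
np.set_printoptions(precision=4,suppress=True)
P=props([[243,342],[331,207],[417,202],[344,291],[427,281],[515,155]]); print(P)
A,l1,l2,l3,l4,B=P
def frame(a,b):
    u=(b-a)/np.linalg.norm(b-a); t=np.array([u[1],-u[0]]); return u,t,np.degrees(np.arctan2(u[1],u[0]))
u,t,y=frame(l4,l3); print('row-',u,y,'right lim',min((p@t-.03) for p in(l1,l2)),'A bottom',A@u-.03,'l3 top',l3@u+.03,'A t',A@t)
tc=-.0455; s0=l3@u+.03+.004+.006
b=lambda s:u*s+t*tc
ptp(*b(s0),.066,y); st('over')
go(*b(s0),.004,y,.15)
pic('side','p3',230,450,140,320)
go(*b(s0-.006-.060),.004,y,.1); st('row- pushed')
go(*b(s0-.006-.060+.005),.066,y,.2)
pic('top','p3t')
E
```

```text
[[-0.0794  0.1106]
 [ 0.0259  0.0525]
 [ 0.0334 -0.0115]
 [-0.0371  0.0387]
 [-0.0261 -0.0224]
 [ 0.0737 -0.0829]]
row- [-0.1772  0.9842] 100.20800773090875 right lim 0.0008401605762351563 A bottom 0.09293109645163332 l3 top 0.07462513289885439 A t -0.05851531003155074
over t 27.44 tcp [0.5172 0.0336 0.1597] F [ 0.03 -0.02 -1.12] M [-0.06 -0.02 -0.03] op 0.0215
row- pushed t 28.87 tcp [ 0.5263 -0.0321  0.098 ] F [-0.34 -0.46 -1.16] M [-0.03 -0.04 -0.02] op 0.0212
```

View pics/p3.png

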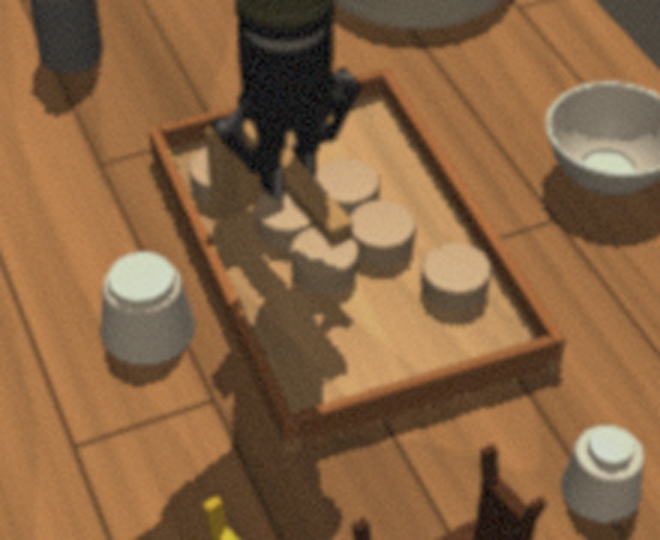

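View pics/p3t.png

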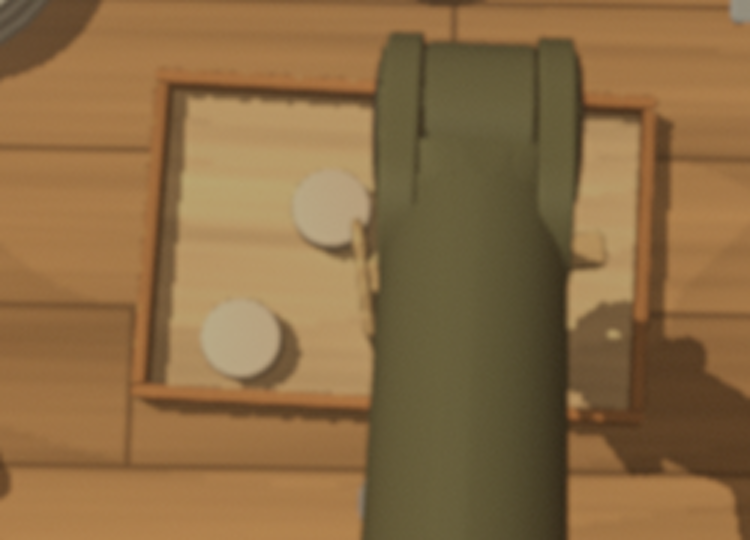

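Run:
```python
from h import *
l2=np.array([.0334,-.0115]);B=np.array([.0737,-.0829])
y=106;a=np.radians(y);n=np.array([np.cos(a),np.sin(a)]);t=np.array([n[1],-n[0]])
m=((l2@n-.03)+(B@n+.03))/2; p=n*m+t*.050; print(p,l2@n-.03,B@n+.03)
ptp(p[0],p[1],.066,y); st()
pic('side','p4',230,450,140,320);pic('top','p4t')
```

```text
[ 0.06463769 -0.04402066] -0.050260797187578435 -0.07000306771699948
 t 29.97 tcp [ 0.6427 -0.09    0.1575] F [-0.72  0.56 -0.38] M [-0.    0.   -0.04] op 0.021
```

View pics/p4.png

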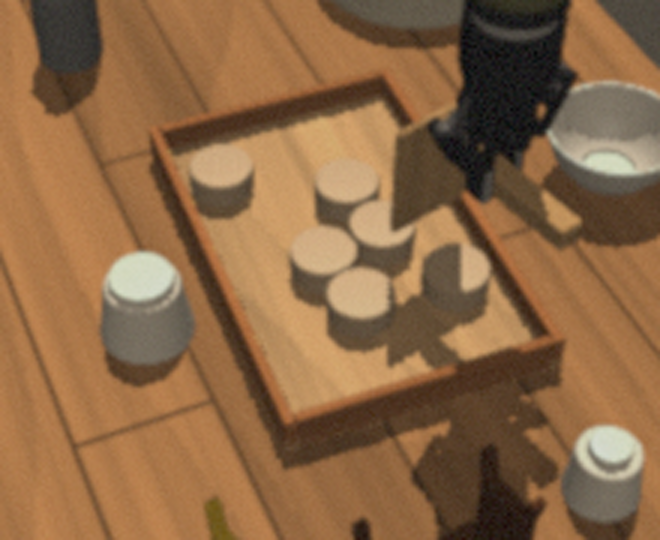

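View pics/p4t.png

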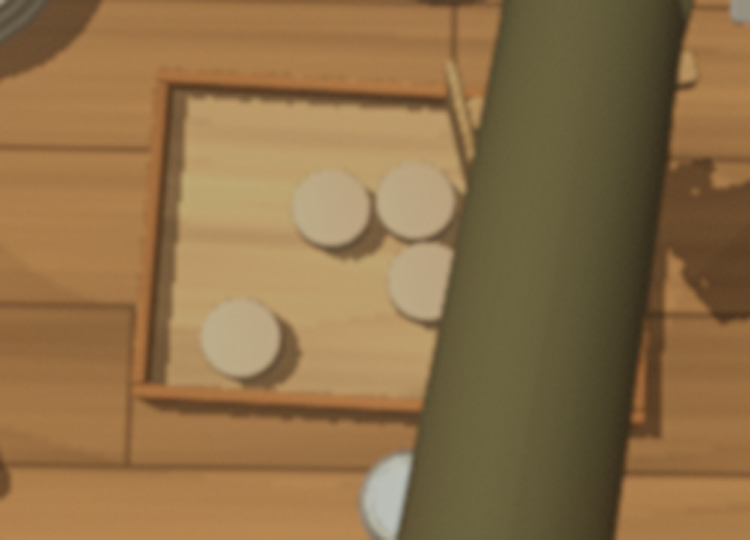

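Run:
```python
from h import *
l1=np.array([.0259,.0525]);l2=np.array([.0334,-.0115]);B=np.array([.0737,-.0829])
y=106;a=np.radians(y);n=np.array([np.cos(a),np.sin(a)]);t=np.array([n[1],-n[0]])
p=n*(-.0600)+t*.047
u=(l1-l2)/np.linalg.norm(l1-l2);t2=np.array([u[1],-u[0]]);y2=np.degrees(np.arctan2(u[1],u[0]))
go(*p,.004,y,.12); st('down')
e=u*(l2@u-.034+.004)+t2*.048
go(*e,.004,y2,.08)
e=u*(l2@u-.034+.058)+t2*.048
go(*e,.004,y2,.1); st('pushed')
pic('top','p5t'); pic('side','p5',230,450,140,320)
e=u*(l2@u-.034+.052)+t2*.048
go(*e,.066,y2,.2)
```

```text
down t 30.73 tcp [ 0.6411 -0.0902  0.0987] F [-0.73  0.02 -1.  ] M [-0.09 -0.05  0.03] op 0.0211
pushed t 31.82 tcp [ 0.6168 -0.0323  0.0978] F [ 0.11  0.61 -1.77] M [-0.05 -0.02 -0.01] op 0.021
```

View pics/p5.png

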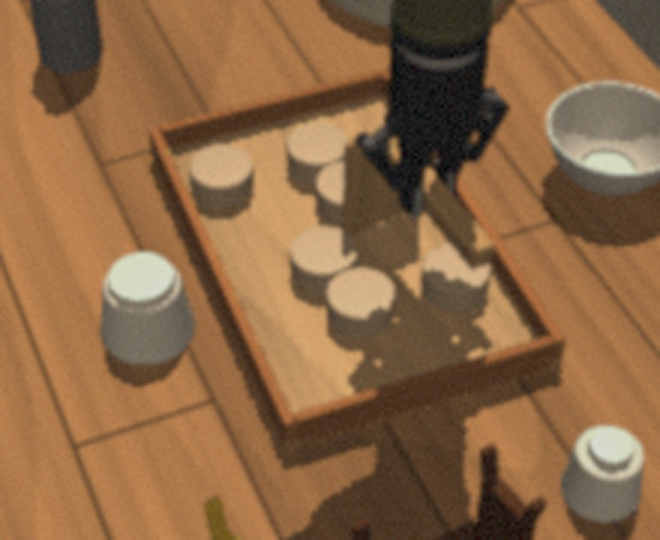

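View pics/p5t.png

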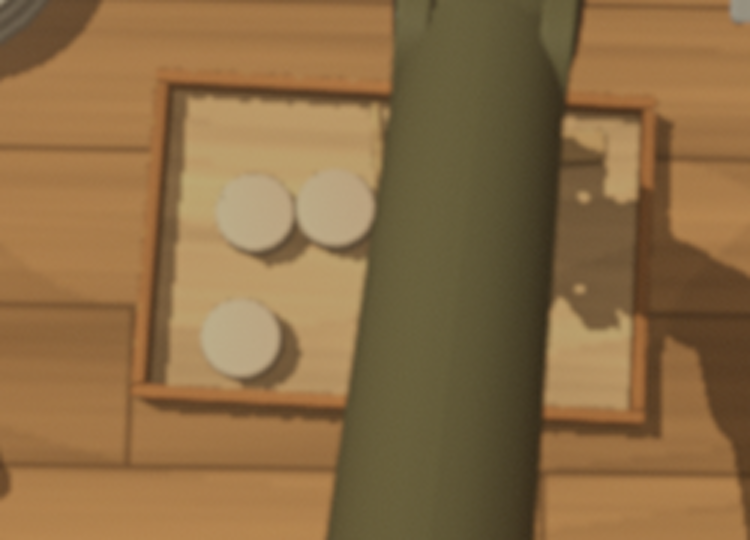

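Run:
```python
from h import *
np.set_printoptions(precision=4,suppress=True)
A,l1,l2,l3=props([[241,338],[255,213],[335,208],[427,283]]); print(A,l1,l2,l3)
y=15;a=np.radians(y);n=np.array([np.cos(a),np.sin(a)]);t=np.array([-n[1],n[0]])
low=l2@t+.03; print('l2 top',low,'l1 t',l1@t,'A n',A@n+.03)
tc=low+.006+.040; s0=l1@n-.034-.008
b=lambda s:n*s+t*tc
ptp(*b(s0),.066,y); st('over')
go(*b(s0),.004,y,.15)
L=(.075-l1[0])/n[0]; L=min(L,.062); print('L',L, 'upper', n*(s0+.008+L)+t*(tc+.04))
go(*b(s0+.008+L),.004,y,.1); st('pushed')
go(*b(s0+.002+L),.066,y,.2)
pic('top','p6t'); pic('side','p6',230,450,140,320)
```

```text
[-0.0765  0.1123] [0.0181 0.1087] [0.0253 0.0494] [-0.0276 -0.0225]
l2 top 0.07120546947531062 l1 t 0.10034853221459984 A n -0.014808456542191248
over t 33.98 tcp [0.4741 0.1245 0.1596] F [ 0.09  0.93 -2.47] M [-0.04  0.07 -0.02] op 0.0213
L 0.05892002352683437 upper [0.0274 0.1701]
pushed t 35.36 tcp [0.5392 0.1394 0.098 ] F [-0.63  0.2  -1.71] M [-0.03  0.04 -0.03] op 0.0211
```

View pics/p6.png

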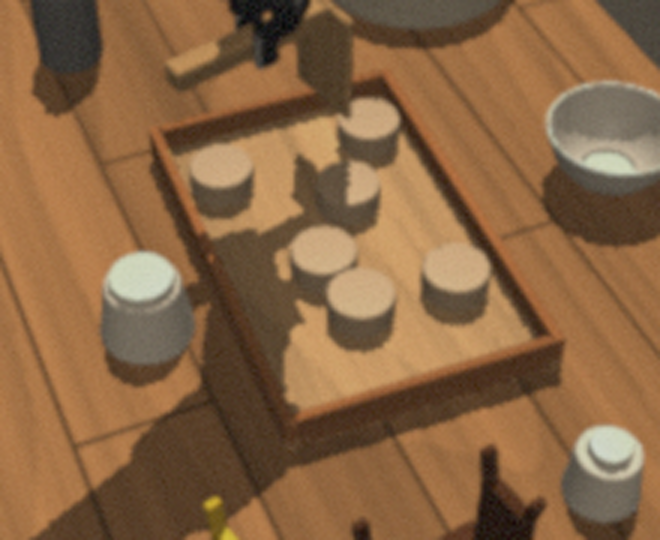

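View pics/p6t.png

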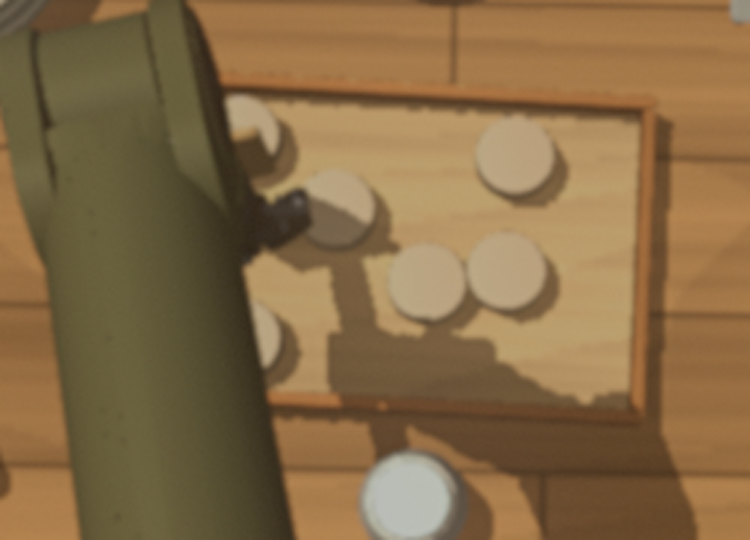

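Run:
```python
from h import *
np.set_printoptions(precision=4,suppress=True)
l3,l4,B=props([[427,282],[508,271],[516,155]]); print(l3,l4,B)
y=18;a=np.radians(y);n=np.array([np.cos(a),np.sin(a)]);t=np.array([-n[1],n[0]])
low=l3@t-.03; tc=low-.006-.040; s0=l4@n+.034+.007
b=lambda s:n*s+t*tc
print('l3 bot',low,'l4 t',l4@t,'B n',B@n-.03,'front',s0+.004)
L=(l4[0]+.074)/n[0]; print('L',L,'end low corner',n*(s0-.007-L)+t*(tc-.04),'pred',l4-n*L)
go(*b(s0),.066,y,.28); st('over')
go(*b(s0),.004,y,.15)
go(*b(s0-.007-L),.004,y,.1); st('pushed')
go(*b(s0-.001-L),.066,y,.2)
go(*(b(s0-.001-L)+[0,-.02]),.09,y,.2)
pic('top','p7t'); pic('side','p7',230,450,140,320); st()
```

```text
[-0.0268 -0.0225] [-0.0151 -0.0823] [ 0.0737 -0.0837]
l3 bot -0.04308502411833786 l4 t -0.07356030673165434 B n 0.01424373948338701 front 0.005216114486402493
L 0.06192551159808281 end low corner [-0.0245 -0.1437] pred [-0.074  -0.1014]
over t 36.84 tcp [ 0.5221 -0.0774  0.1594] F [ 0.09  0.47 -0.92] M [0.02 0.05 0.03] op 0.0214
pushed t 38.25 tcp [ 0.456  -0.0977  0.0981] F [ 1.7  -0.69 -2.43] M [-0.05  0.09  0.03] op 0.021
 t 39.12 tcp [ 0.4599 -0.1153  0.1824] F [-0.18  0.16 -1.85] M [0.04 0.05 0.  ] op 0.0214
```

View pics/p7.png

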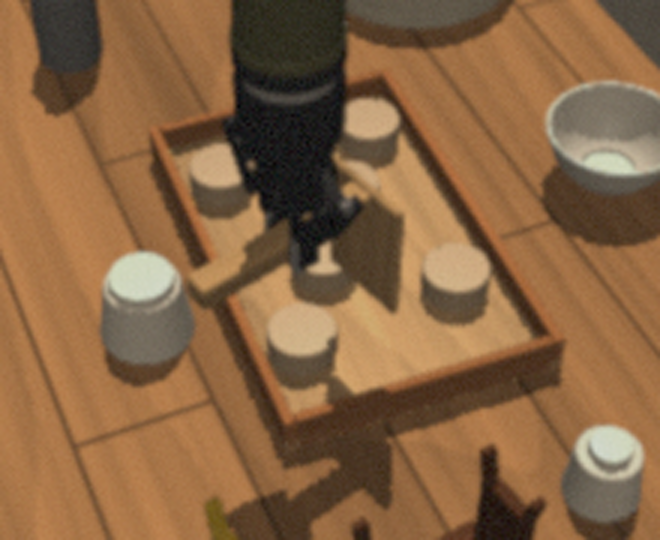

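View pics/p7t.png

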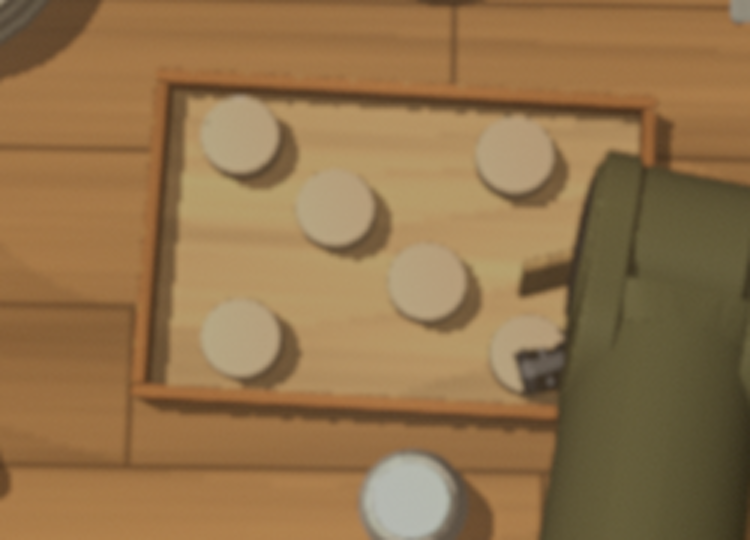

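All six lie flat and well spread; the tightest gaps are about 30 mm, with props in every quarter. Now carry the rake back above its rest and check before lowering.

Run:
```python
from h import *
p,o=tool(.561,-.322,.016,np.radians(10.8))
r.line_to([p[0],p[1],p[2]+.085],.2,ori=o); st('over')
r.sleep(.2)
r.line_to([p[0],p[1],p[2]+.045],.15); r.sleep(.1); st()
pic('side','h1',320,480,230,380,4); pic('top','h1t',370,520,170,320,4)
```

```text
over t 40.38 tcp [ 0.4926 -0.3336  0.1828] F [ 0.65 -0.26 -1.31] M [ 0.06 -0.01  0.  ] op 0.0213
 t 41.09 tcp [ 0.4929 -0.3356  0.1442] F [ 0.04 -0.63 -1.73] M [ 0.01 -0.01  0.02] op 0.0208
```

View pics/h1.png

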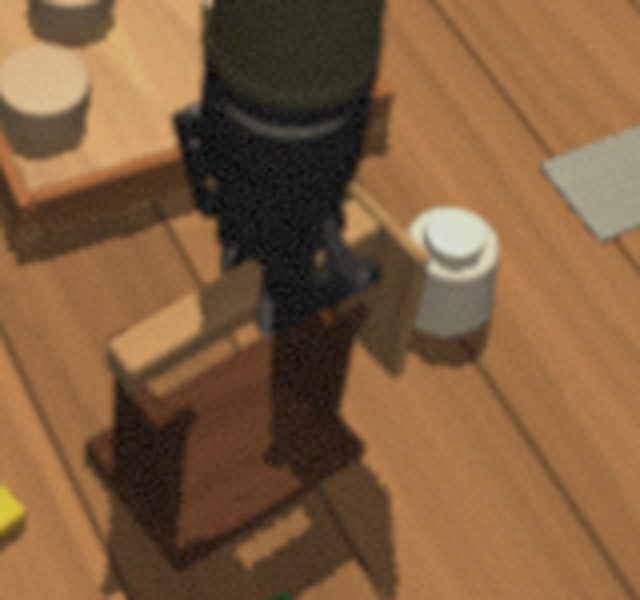

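View pics/h1t.png

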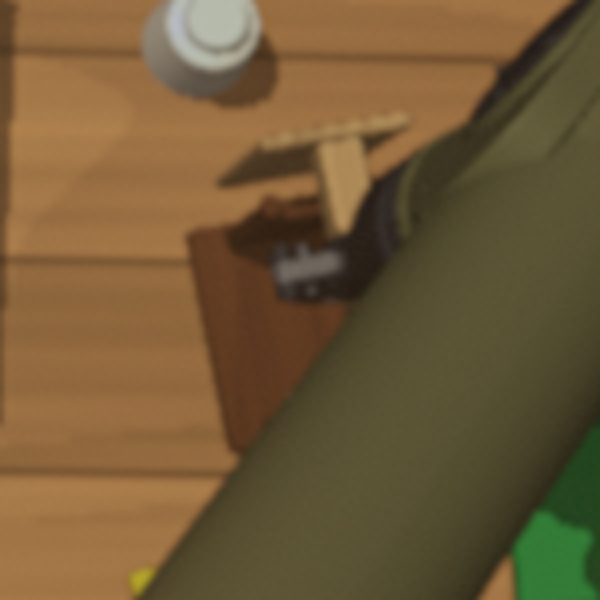

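The rake is level above the forks and in line with them. Lower gently, watching the force, then release.

Run:
```python
from h import *
p,o=tool(.561,-.322,.016,np.radians(10.8))
r.line_to([p[0],p[1],p[2]+.006],.08); r.sleep(.1); st('6mm')
for d in(.003,.001,0.,-.001):
    r.line_to([p[0],p[1],p[2]+d],.02)
    f=np.mean([(r.sleep(.01),r.get_obs()['contact_force'][2])[1] for _ in range(8)]); print(d,round(f,2))
    if f>-.3: break
r.open(); r.sleep(.2); st('open')
r.line_to([p[0],p[1],p[2]+.10],.12); st()
pic('side','h2',320,480,230,380,4)
r.line_to([.36,-.20,.30],.3); st()
pic('side','h3',230,450,140,320); pic('top','h3t'); pic('top','h4t',380,500,185,305,5)
```

```text
6mm t 41.92 tcp [ 0.4926 -0.3355  0.1045] F [-0.17  0.15 -2.27] M [0.03 0.03 0.02] op 0.0213
0.003 -1.41
0.001 -1.49
0.0 0.27
open t 43.77 tcp [ 0.4922 -0.3351  0.098 ] F [ 0.11 -0.21 -0.34] M [-0.01  0.01  0.03] op 0.0854
 t 44.75 tcp [ 0.4918 -0.3347  0.1971] F [ 0.23 -0.16 -0.7 ] M [-0.04 -0.05 -0.01] op 0.0858
 t 45.67 tcp [ 0.3601 -0.2007  0.2993] F [-1.07 -0.64 -0.49] M [0.02 0.01 0.  ] op 0.0855
```

View pics/h2.png

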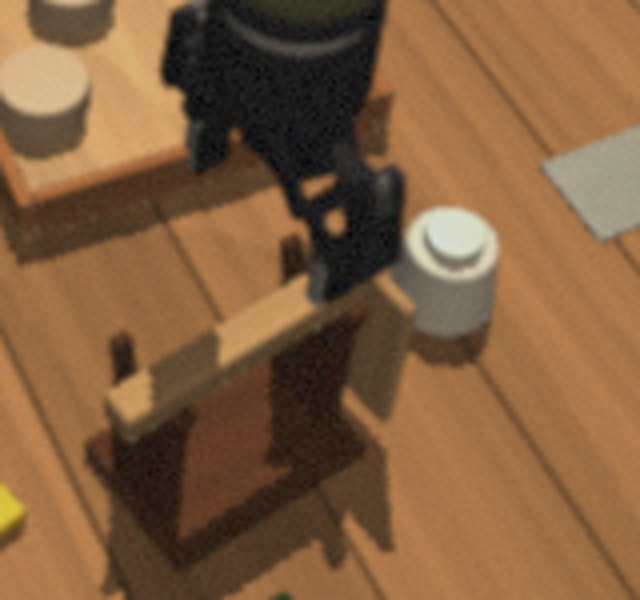

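Run:
```python
import cv2
for n in('h3t','h3'): print(n)
im=cv2.imread('pics/h3t_full.png'); cv2.imwrite('pics/full_t.png',im)
```

```text
h3t
h3
```

View pics/h3t_full.png

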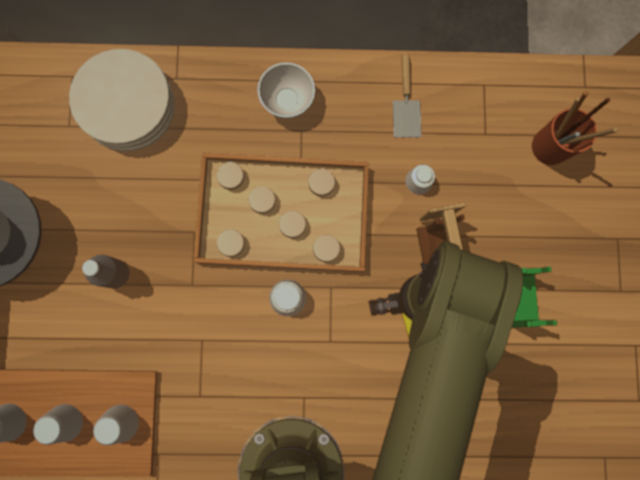

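View pics/h3_full.png

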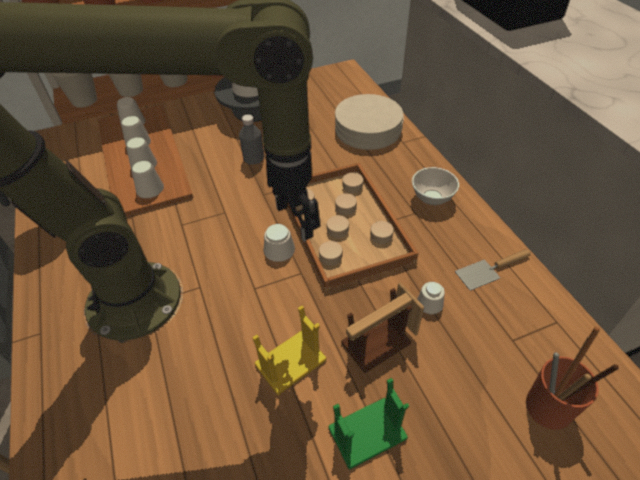

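The rake hangs as before, with its blade at (450,207) in the top view, and the bystanders look unmoved. One last numeric check, then I'll hand in.

Run:
```python
from h import *
from scipy.spatial.distance import pdist
np.set_printoptions(precision=3,suppress=True)
C=np.array([c[:2] for c in hough('h3t') ]); P=props(C); k=(abs(P[:,0])<.1)&(abs(P[:,1])<.17); P=P[k]; print(P,'min gap mm',np.sort(pdist(P))[:4]*1000-60)
for n,b in(('top',[(265,275,310,320),(400,160,440,200),(75,250,120,290)]),('side',[(345,290,420,370),(415,280,450,315)])):
    a=cv2.imread(f'pics/{n}0.png').astype(int);c=cv2.imread('pics/'+{'top':'h3t','side':'h3'}[n]+'_full.png').astype(int)
    for x0,y0,x1,y1 in b:
        A=np.float32(a[y0:y1,x0:x1].mean(2));Cc=np.float32(c[y0:y1,x0:x1].mean(2)); print(n,cv2.phaseCorrelate(A,Cc)[0],abs(A-Cc).mean())
r.job_done();
```

```text
[[-0.026 -0.022]
 [ 0.028  0.049]
 [ 0.079  0.125]
 [-0.076  0.114]
 [-0.074 -0.101]
 [ 0.075 -0.082]] min gap mm [29.769 31.075 31.711 57.171]
top (0.48664943321925946, 0.48815267879560764) 6.084609
top (-0.02164532465157265, 0.04013852342873747) 5.835625
top (0.47829668237621803, -0.02254812040264298) 4.888889
side (0.8968291984994323, 0.5130942881149139) 6.1215553
side (-0.0021127382333183675, 0.041945901009526665) 4.6933336
the job is handed in; nothing more can be done
```

The job is handed in at about 46 s of the 72 s allowed; it reports no verdict. I gripped the rake between the forks of the dark rest and let its blade down on the tray floor. I then pushed the two upper props off the heap and spread all six with the blade alone, and hung the rake back.

**Floor touch:** the force was about 7 N for a moment. That is light, but more than the 1–2 N I was aiming for.

**Spread:** all six props lie flat with some in every quarter, and the smallest measured gap is about 30 mm. The gripper stayed above the props throughout.

**Rake and rest:** the side view shows the handle back down in both forks. The image comparison there put the rake and rest within about 1 pixel (roughly 2 mm) of where they started.

**Bystanders:** the cup shows no shift. The pot and bottle read about half a pixel (roughly 1 mm), which I take for image noise and shadow, as I saw no contact with them.

The two cameras disagreed by about 4 mm in y, so I used their mean.

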